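# Shift the dish carrier round its L-shaped slot to the reader

### The job

Push the round carrier with the culture dish along the L-shaped slot of the imaging stage: along the first leg to the corner, round the corner, then along the other leg until it is fully home at the slot's end in front of the little reader head. Only push the carrier by its outer rim with the fingers: never lift it, do not touch the dish, and leave the things standing around the stage where they are.

Things in the scene. Friction and masses are not known exactly. Their poses are not given: they have to be found in the camera images.
- deck: imaging stage, fixed to the bench: an aluminium plate 214 mm (its x) by 244 mm (its y), top face 22 mm above the bench. Origin: centre of its underside, on the bench; z up. An L-shaped slot 16 mm wide and 14 mm deep is cut in the top. A grey reader head 70 mm wide (its y) stands on the -x edge, from x = -98 to -122 mm and y = -75 to -5 mm, its top 48 mm above the bench
- slot_start (a point): point on the deck's top face, on the slot's centre line, 8 mm short of the closed outer end of the first leg; the carrier starts with its pin here or up to 20 mm nearer to the corner. In the deck's frame x = 35, y = 45 mm
- slot_corner (a point): point on the deck's top face where the centre lines of the two legs cross, in the deck's frame x = 35, y = -40 mm. The first leg runs from slot_start to here along the deck's -y (85 mm); the second runs from here along the deck's -x, towards the robot. A wall 8 mm past this point stops the 12 mm pin 2 mm past the centre line
- slot_end (a point): point on the deck's top face where the pin's axis stands when the pin touches the closed end of the second leg, in the deck's frame x = -37, y = -40 mm (72 mm from slot_corner)
- carrier: loose black round dish carrier, 104 mm across, 18 mm high, 0.18 to 0.35 kg, standing on the deck's top face (origin: centre of its flat underside, on the axis; z up). A steel pin, 12 mm across, reaches 11 mm down from the centre of the underside into the slot with 2 mm play to either side, so it slides only along the slot, with plain friction (about 1 to 4 N), and can be turned freely about its axis. It has a rim 5.5 mm thick and a floor 8 mm thick; it is too wide to grip
- dish: loose clear petri dish 90 mm across, 15 mm high, lying in the carrier's 93 mm wide recess; its top stands 5 mm above the rim. Origin: centre of its underside, which is 8 mm above the carrier's underside
- cup: bystander: specimen cup with a screw lid, 72 mm across, 76 mm high, loose on the bench to the left of the stage; origin at the centre of its underside
- beaker: bystander: small glass beaker 54 mm across, 69 mm high, loose on the bench to the left of the stage; origin at the centre of its underside
- timer: bystander: white bench timer 68x68x20 mm, loose on the bench to the right of the stage; origin at the centre of its underside
- plate: bystander: well plate 86x128x14 mm, loose on the bench to the right of the stage; origin at the centre of its underside
There are look-alikes about, which are no part of the job. What is meant by the carrier is not orange, and is the larger of those in its own colour. What is shaped like the dish but purple is not meant.

How it is judged (in metres and radians):
On the way:
1. the carrier has been pushed along the first leg to the corner (horizontal distance between carrier and slot_corner below 0.01 m), for 0.05 s.
At the end, for the whole second after the job is handed in: The carrier stands flat on the deck, at rest, its axis within 5 mm of the slot's end point (pin fully home), with the dish still lying in its recess (horizontal distance between carrier and slot_end below 0.005 m and z of carrier in the frame of deck between 0.019 and 0.025 m and angle between carrier's own z axis and vertical below 0.06 rad and z of dish in the frame of carrier between 0.005 and 0.012 m and horizontal distance between dish and carrier below 0.005 m and linear speed of carrier below 0.01 m/s); the robot touches nothing.
It fails at once if the carrier is lifted off the deck (more than 5 mm) (z of carrier in the frame of deck above 0.027 m).
It fails at once if the carrier is tipped (more than 8 degrees) (angle between carrier's own z axis and vertical above 0.14 rad).
It fails at once if the dish is lifted out of the carrier (z of dish in the frame of carrier above 0.014 m).
It fails at once if the robot touches the dish (contact force between dish and the fingers above 0.5 N or contact force between dish and the arm above 0.5 N).
It fails at once if a thing standing around the stage is moved (more than 15 mm) (distance of any of cup, beaker, timer, plate from where it was at the start of the episode above 0.015 m).
It also fails if it takes over 51 s, if anything falls off the work surface, if the arm or the gripper's body presses on something with over 40 N, if the wrist force passes 120 N, or if a joint passes its speed limit or range.

### The arm

A 6-joint arm with a two-finger parallel gripper is mounted at the origin on a cart in front of the work surface, level with it; the furniture and walls round the work are solid. World frame = base frame: x ahead of the robot, y to its left, z up, the work surface at z = 0. Lengths are in mm, angles in degrees, forces in N, time in s.
With the tool pointing down it reaches from about 300 to 850 mm from the base axis. Payload 4.2 kg.
Tool frame: the origin (TCP) lies at the very end of the fingers, on their centre line; the grasp point (between the pads) lies 19 mm behind it (hold_point_z is the z of the grasp point in the tool frame, in mm); z points along the fingers, y is the direction in which the jaws open and shut (so a half turn about z gives the same grasp; the last joint's range is limited). The gripper opens to 91 mm and grips with 3 to 60 N. Pads are 32 mm wide; open, the fingers measure 118 mm over their backs; the gripper's body (76 mm by 178 mm) begins 60 mm behind the grasp point.
Start: joints at [75.745, 18.312, 89.639, -0, 72.044, -1.146], TCP at [130.416, 560.031, 213.976] pointing down, gripper open.
Joint ranges: [-177.97, 177.97], [-48.28, 115.42], [12.27, 149.76], [-77.06, 257.06], [2.81, 150.46], [-146.56, 146.56]. Speed limits (degrees/s): [147.25, 147.25, 180, 180, 180, 180].

### API

Orientations are given as [roll, pitch, yaw] about the fixed x, y, z axes, in that order (R = Rz(yaw) Ry(pitch) Rx(roll)).
In Python, from workcell import state, grab_frame, job_done, hold_point_z gives the robot as it stands. The module is installed in compiled form; this text tells all that it offers.
- The arm moves only by the shell command python3 -m creep 'ROWS' [FORCE]. ROWS is JSON, a list of rows, each a list of 7 numbers: the closure, from 0 (fully open) to 1 (shut), then the shift along the tool's x, y, z in mm, then the turn, a rotation vector about the tool's x, y, z in degrees. A call has 1 to 5 rows; each row shifts and turns the commanded pose from where the row before left it, along the tool's axes as they then stand; what a row does not reach is not made up. A row lasts 1/8 s, in which the tool goes at most 62.5 mm and 10.7 degrees, less where a joint would pass 70% of its speed; a pose out of reach is approached as far as the arm can. A call is refused whole if a number of a shift passes 62.5 or a number of a turn 10.7, either way. A call with a gripper value outside its range is refused whole. The fingers move at their own pace and stop on an object; FORCE is the grip in N (left out, the last holds). Time passes only in rows, so rows that do not move let the fingers close. It gives the time, the measured TCP pose, the force and the opening at its end, in the units of the state.
- state(): the state, without advancing time (a new reading comes with each control period).
- grab_frame(name): name is "scene" or "top" or "wrist"; returns a dict with "frame" (480x640x3 uint8, red, green, blue), "fx", "fy", "cx", "cy" (pixels), "view" (4x4, takes a point from world to camera coordinates). Camera axes: x right, y down, z forward; pixel columns grow to the right and rows downward; lengths in mm; the calibration is good to about 2 mm. A picture is of the moment at which its call begins. There is no depth.
- job_done(): hands the job in, once; it reports no verdict.
The state is a dict: "time_s": time; "qpos": joint angles; "qvel": joint speeds; "effort": joint torques, N m; "ee_pos": TCP position; "ee_rot": TCP orientation; "force": force on the tool from outside, world axes, zero at the start; "torque": the same for the moment, N m; "gripper_width": finger opening in mm.
Only numpy, scipy, OpenCV 4.12 (cv2) and the standard library are available. Lean on these libraries where they do the work, as an engineer would, in place of code of your own. Each camera call takes 0.05 s, during which the arm holds its last target.

## Working session

There is one attempt and no reset: what is moved stays moved. The work goes in short steps, Python scripts to look and compute and a shell command to move; the robot and the scene stay as the last step left them, time stands still between calls to the robot, and variables do not carry over. Pictures are saved under pics/ and viewed, and the job is handed in when it is done.

```bash
mkdir -p pics; python3 - <<'E'
from workcell import *
import cv2
print(state()); print(hold_point_z)
for n in ["scene","top","wrist"]:
    f=grab_frame(n); cv2.imwrite(f"pics/{n}0.png",f["frame"][:,:,::-1]); print(n,f["fx"],f["fy"],f["cx"],f["cy"]); print(f["view"])
E
```

```text
{'time_s': 0.0, 'qpos': array([ 7.57444746e+01,  1.83523105e+01,  8.97083643e+01, -1.55404637e-03,
        7.20433109e+01, -1.14593910e+00]), 'qvel': array([-0.02817363, -0.04582709,  0.05259498,  0.06184157,  0.02395428,
       -0.10367453]), 'effort': array([ 5.16451619e-04, -4.12466276e+01, -2.31967360e+01,  7.26765348e-02,
        4.56984295e-02, -1.28704614e-04]), 'ee_pos': array([130.29821246, 559.50908828, 213.10030563]), 'ee_rot': array([-1.79896006e+02, -6.02435602e-04,  1.66890894e+02]), 'force': array([0.00526122, 0.98347982, 0.09896376]), 'torque': array([-0.00135134,  0.02725125,  0.03998576]), 'gripper_width': 91.33005011880726}
-18.8
scene 486.7947952281209 486.7947952281209 325.1309632474219 242.86188256202382
[[ 5.91592733e-01 -8.06180410e-01  9.54904433e-03 -3.09405189e+02]
 [-5.00139120e-01 -3.76251126e-01 -7.79933299e-01  2.88711627e+02]
 [ 6.32359786e-01  4.56627022e-01 -6.25789793e-01  1.10578016e+03]
 [ 0.00000000e+00  0.00000000e+00  0.00000000e+00  1.00000000e+00]]
top 610.461676764521 610.461676764521 326.0408525560513 253.23823760174866
[[ 1.96453725e-02 -9.99785257e-01  6.59543944e-03 -1.93354991e+01]
 [-9.90669678e-01 -2.03552229e-02 -1.34756274e-01  4.89753463e+02]
 [ 1.34861588e-01 -3.88656466e-03 -9.90856825e-01  1.37612480e+03]
 [ 0.00000000e+00  0.00000000e+00  0.00000000e+00  1.00000000e+00]]
wrist 409.79731462191575 409.79731462191575 321.1135014997326 238.22729483180728
[[ 2.26172966e-01  9.74085848e-01 -1.59690296e-03 -5.74652915e+02]
 [ 9.44834940e-01 -2.18981868e-01  2.43585463e-01 -2.79743302e+01]
 [ 2.36923459e-01 -5.66012563e-02 -9.69878122e-01  3.89466315e+02]
 [ 0.00000000e+00  0.00000000e+00  0.00000000e+00  1.00000000e+00]]
```

View pics/scene0.png

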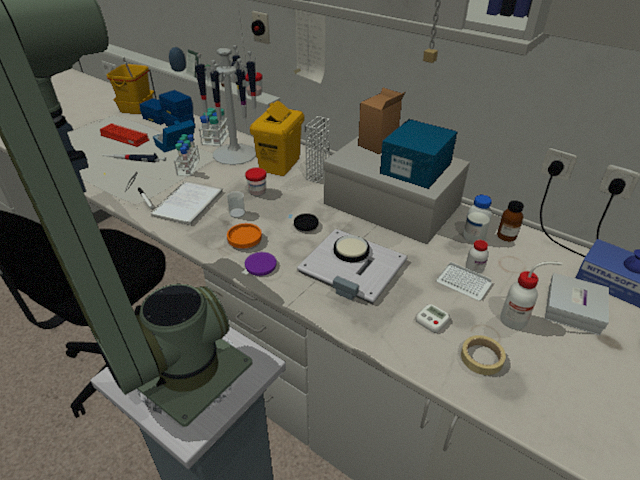

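View pics/top0.png

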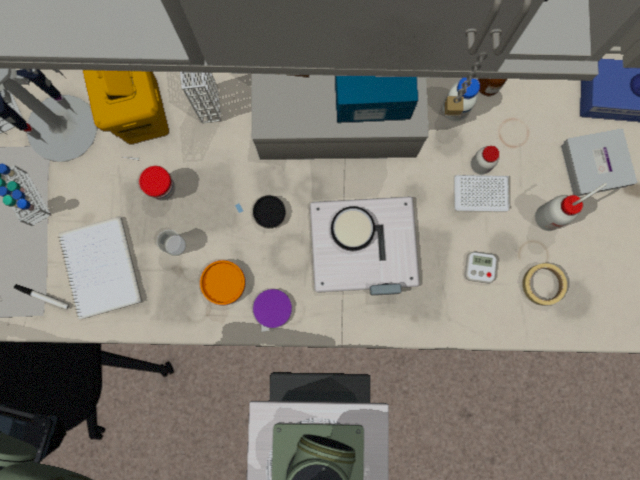

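View pics/wrist0.png

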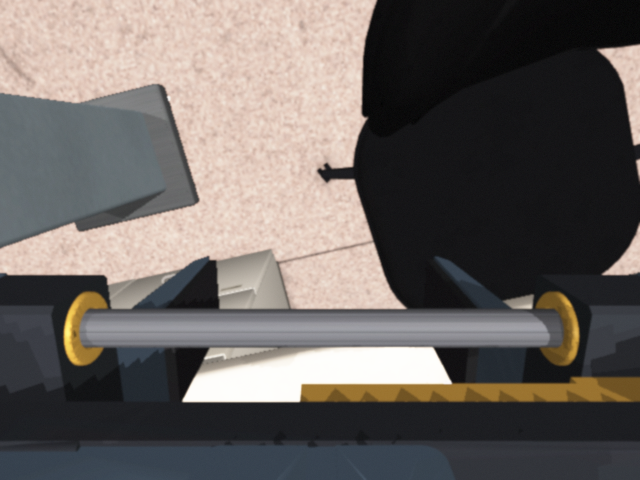

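The top view shows the deck at about (365,245), with the carrier and its cream dish at (354,228). The visible second leg ends near (382,262), and the reader head is at (385,290). The look-alikes are the small black disc at (268,211) and the orange and purple discs, all outside the deck.

```bash
cat > h.py <<'E'
import numpy as np,cv2
from workcell import *
def ray(f,px,z):
    V=np.array(f["view"]);R=V[:3,:3];c=-R.T@V[:3,3]
    px=np.atleast_2d(px).astype(float)
    d=np.c_[(px[:,0]-f["cx"])/f["fx"],(px[:,1]-f["cy"])/f["fy"],np.ones(len(px))]@R
    return c+d*((z-c[2])/d[:,2])[:,None]
def proj(f,P):
    V=np.array(f["view"]);q=np.atleast_2d(P)@V[:3,:3].T+V[:3,3]
    return np.c_[q[:,0]/q[:,2]*f["fx"]+f["cx"],q[:,1]/q[:,2]*f["fy"]+f["cy"]]
E
python3 - <<'E'
from h import *
f=grab_frame("top"); im=f["frame"][:,:,::-1].copy()
cv2.imwrite("pics/topz.png",cv2.resize(im[170:310,290:440],None,fx=4,fy=4,interpolation=cv2.INTER_CUBIC))
f=grab_frame("scene"); im=f["frame"][:,:,::-1].copy()
cv2.imwrite("pics/scz.png",cv2.resize(im[200:320,280:430],None,fx=4,fy=4,interpolation=cv2.INTER_CUBIC))
E
```

```text
(no output)
```

View pics/topz.png

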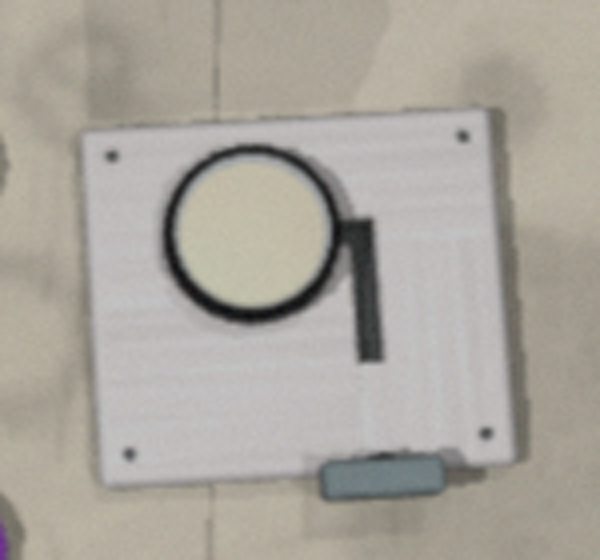

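View pics/scz.png

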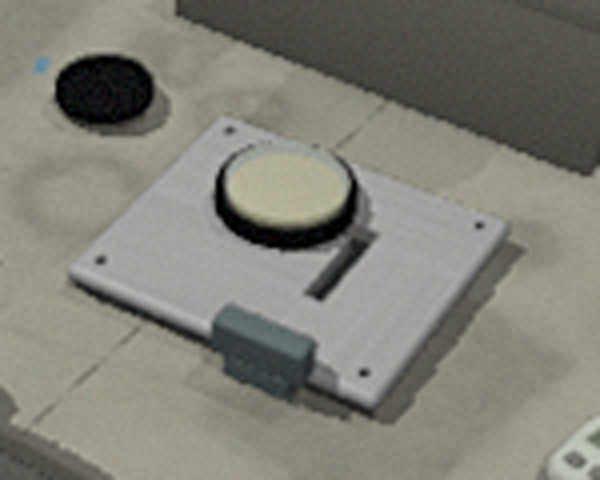

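The zoomed top view has the four deck corners near (83,130), (487,108), (513,461) and (103,487), and the slot edges are clear. Next I measure them by threshold and cross-check in the scene view.

```bash
python3 - <<'E'
from h import *
f=grab_frame("top"); im=f["frame"]
c=lambda u,v:(290+(u+.5)/4-.5,170+(v+.5)/4-.5)
cor=np.array([c(83,130),c(487,108),c(513,461),c(103,487)])
W=ray(f,cor,22)[:,:2]; M=np.array([[107,122],[107,-122],[-107,-122],[-107,122]],float)
def fit(M,W):
    a=M-M.mean(0);b=W-W.mean(0);th=np.arctan2((a[:,0]*b[:,1]-a[:,1]*b[:,0]).sum(),(a*b).sum())
    R=np.array([[np.cos(th),-np.sin(th)],[np.sin(th),np.cos(th)]]);t=W.mean(0)-R@M.mean(0)
    return th,R,t,(M@R.T+t-W)
th,R,t,r=fit(M,W);print("deck corners",W.round(1).tolist(),"yaw",np.degrees(th),"t",t,"res",r.round(1).tolist())
sl=np.array([c(352,219),c(373,219),c(383,361),c(358,361)])
print("slot in deck (end at x=-43,y -48..-32)",((ray(f,sl,22)[:,:2]-t)@R).round(1).tolist())
for name in ["top","scene"]:
    f=grab_frame(name); im=f["frame"].astype(int); 
    x0,y0,x1,y1=(315,190,378,262) if name=="top" else (328,228,374,266)
    g=im.max(2); roi=np.zeros(g.shape,bool); roi[y0:y1,x0:x1]=1
    m=((g<70)&roi).astype(np.uint8)
    n,l,s,cc=cv2.connectedComponentsWithStats(m); k=1+np.argmax(s[1:,4]); print(name,s[k])
    dm=((im[:,:,0]-im[:,:,2]>18)&(im.max(2)>140)&roi).astype(np.uint8)
    n,l2,s2,c2=cv2.connectedComponentsWithStats(dm); k2=1+np.argmax(s2[1:,4])
    for z in (45,43,35):
        print(" dish centroid z",z,s2[k2],ray(f,c2[k2],z)[0].round(1),"deck",((ray(f,c2[k2],z)[:,:2]-t)@R).round(1))
    cn=max(cv2.findContours((l==k).astype(np.uint8),cv2.RETR_EXTERNAL,cv2.CHAIN_APPROX_NONE)[0],key=len)
    e=cv2.fitEllipse(cn); print(" ellipse",e, "deck@40",((ray(f,e[0],36)[:,:2]-t)@R).round(1))
P=np.c_[M@R.T+t,np.full(4,22)]
print(proj(grab_frame("scene"),P).round(1).tolist())
print("start,corner,end",[ (R@np.array(p)+t).round(1).tolist() for p in [(35,45),(35,-40),(-37,-40)]])
# bystander rough
f=grab_frame("top")
for n,p,z in [("cup",(156,182),76),("beaker",(173,243),69),("timer",(482,267),20),("plate",(482,193),14)]: print(n,ray(f,p,z)[0].round())
E
```

```text
deck corners [[612.2, 29.7], [630.5, -208.2], [422.1, -223.4], [402.3, 13.3]] yaw 4.471508844153069 t [516.7578379  -97.12555621] res [[1.7, 3.1], [2.5, -2.2], [-2.5, -3.7], [-1.7, 2.8]]
slot in deck (end at x=-43,y -48..-32) [[42.9, -35.4], [42.2, -47.7], [-41.8, -47.5], [-40.9, -33.0]]
top [331 207  47  44 292]
 dish centroid z 45 [336 211  35  35 939] [548.8 -69.4  45. ] deck [[34.1 25.1]]
 dish centroid z 43 [336 211  35  35 939] [549.2 -69.5  43. ] deck [[34.5 25. ]]
 dish centroid z 35 [336 211  35  35 939] [550.6 -69.9  35. ] deck [[35.9 24.5]]
 ellipse ((352.98199462890625, 228.11122131347656), (42.53274917602539, 44.353912353515625), 83.2405776977539) deck@40 [[34.9 23.7]]
scene [334 241  36  22 227]
 dish centroid z 45 [337 238  29  18 392] [542.2 -76.6  45. ] deck [[27.  18.5]]
 dish centroid z 43 [337 238  29  18 392] [544.3 -75.3  43. ] deck [[29.2 19.6]]
 dish centroid z 35 [337 238  29  18 392] [552.7 -70.1  35. ] deck [[37.9 24.1]]
 ellipse ((351.1669921875, 246.83230590820312), (27.835079193115234, 34.26091766357422), 98.35946655273438) deck@40 [[37.  23.1]]
[[334.1, 227.3], [407.0, 254.8], [372.5, 300.0], [294.5, 266.3]]
start,corner,end [[548.1, -49.5], [554.8, -134.3], [483.0, -139.9]]
cup [639. 380.  76.]
beaker [501. 336.  69.]
timer [ 467. -373.   20.]
plate [ 645. -377.   14.]
```

The deck fit gives a centre of (517,-97) and a yaw of 4.5°. Measured in that frame, the slot lies at y -48..-33 with its end at x≈-41, which agrees with the drawing. The carrier is at deck (35, 24.5), on the slot's line and 20 mm from the start as allowed. I'll close the fingers and move over to the +y side of the carrier, staying at z≈213.

```bash
python3 -m creep '[[1,-44,-37,0,0,0,0],[1,-44,-37,0,0,0,0],[1,-44,-37,0,0,0,0],[1,-44,-37,0,0,0,0],[1,-44,-37,0,0,0,0]]' 20; python3 -m creep '[[1,-44,-37,0,0,0,0],[1,-44,-37,0,0,0,0],[1,-44,-37,0,0,0,0],[1,-44,-37,0,0,0,0],[1,-44,-37,0,0,0,0]]'; python3 -m creep '[[1,-44,-37,0,0,0,0],[1,-44,-37,0,0,0,0],[1,0,0,0,0,0,-8.8],[1,0,0,0,0,0,-8.8],[1,0,0,0,0,0,0]]'
```

```text
time_s: 1.12
ee_pos: [303.6, 328.5, 214.2]
ee_rot: [179.9, 0.0, 166.9]
force: [0.8, 0.2, 0.3]
gripper_width: 44.0
time_s: 1.75
ee_pos: [476.1, 98.2, 214.3]
ee_rot: [180.0, 0.0, 166.9]
force: [1.1, 0.5, 0.4]
gripper_width: 0.8
time_s: 2.38
ee_pos: [544.0, 7.7, 213.9]
ee_rot: [180.0, -0.0, -175.6]
force: [-0.5, 0.5, 1.0]
gripper_width: 0.6
```

```bash
python3 -m creep '[[1,0,0,50,0,0,0],[1,0,0,50,0,0,0],[1,0,0,45,0,0,0],[1,0,0,10,0,0,0],[1,0,0,0,0,0,0]]'; python3 - <<'E'
from h import *
for n,(x0,y0,x1,y1) in {"top":(290,170,440,310),"scene":(250,170,450,320),"wrist":(0,0,640,480)}.items():
    f=grab_frame(n); im=f["frame"][y0:y1,x0:x1,::-1]
    cv2.imwrite(f"pics/{n}1.png",im if n=="wrist" else cv2.resize(im,None,fx=4,fy=4,interpolation=cv2.INTER_CUBIC))
E
```

```text
time_s: 3.0
ee_pos: [544.5, 8.0, 59.4]
ee_rot: [180.0, 0.0, -175.6]
force: [-0.1, -0.3, 0.7]
gripper_width: 0.1
```

View pics/top1.png

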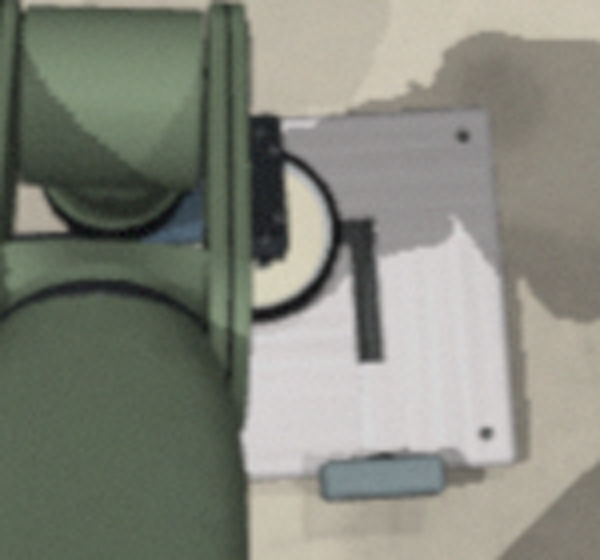

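View pics/scene1.png

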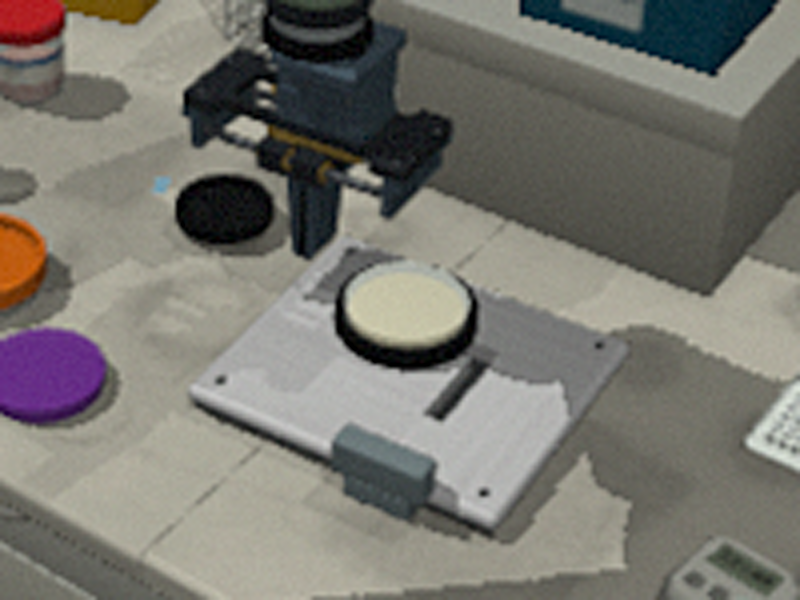

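View pics/wrist1.png

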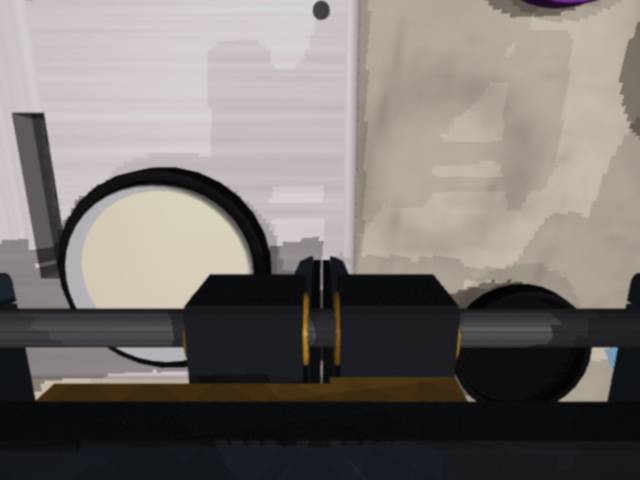

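The wrist view shows the carrier, rim from x≈60 to 270 px, clear to the -y side of the closed fingers at x≈322. The scene view agrees. I'll lower the tips beside the rim and push gently.

```bash
python3 -m creep '[[1,0,0,20,0,0,0],[1,0,0,11,0,0,0],[1,0,0,0,0,0,0]]';python3 -m creep '[[1,0,-5,0,0,0,0],[1,0,-5,0,0,0,0],[1,0,0,0,0,0,0]]'; python3 -m creep '[[1,0,-5,0,0,0,0],[1,0,-5,0,0,0,0],[1,0,-5,0,0,0,0],[1,0,-5,0,0,0,0]]'
```

```text
time_s: 3.52
ee_pos: [543.8, 7.8, 28.0]
ee_rot: [180.0, -0.0, -175.5]
force: [0.4, 0.5, -0.4]
gripper_width: 0.4
time_s: 3.9
ee_pos: [545.1, -2.6, 28.3]
ee_rot: [-180.0, 0.0, -175.6]
force: [-0.0, -1.2, 0.3]
gripper_width: 0.7
time_s: 4.4
ee_pos: [546.3, -22.1, 28.0]
ee_rot: [180.0, -0.0, -175.5]
force: [-1.0, 2.2, 0.9]
gripper_width: 0.4
```

```bash
python3 -m creep '[[1,0,-7,0,0,0,0],[1,0,-7,0,0,0,0],[1,0,-7,0,0,0,0],[1,0,-7,0,0,0,0],[1,0,-7,0,0,0,0]]'; python3 - <<'E'
from h import *
for n,(x0,y0,x1,y1) in {"top":(290,170,440,310),"scene":(250,170,450,320),"wrist":(0,0,640,480)}.items():
    f=grab_frame(n); im=f["frame"][y0:y1,x0:x1,::-1]
    cv2.imwrite(f"pics/{n}2.png",im if n=="wrist" else cv2.resize(im,None,fx=4,fy=4,interpolation=cv2.INTER_CUBIC))
    print(f["view"].tolist() if n=="wrist" else "")
E
```

```text
time_s: 5.03
ee_pos: [548.9, -57.3, 27.9]
ee_rot: [180.0, -0.0, -175.5]
force: [-0.8, 3.4, 2.8]
gripper_width: 0.7


[[-0.07868471537902731, 0.9968993481484535, -0.0006365743577731024, 100.68879443027477], [0.9668467015483934, 0.07646825342813493, 0.24363920440406367, -508.8093123788389], [0.24293244178313453, 0.018555211635603187, -0.9698657292895986, 76.58396133989552], [0.0, 0.0, 0.0, 1.0]]
```

View pics/wrist2.png

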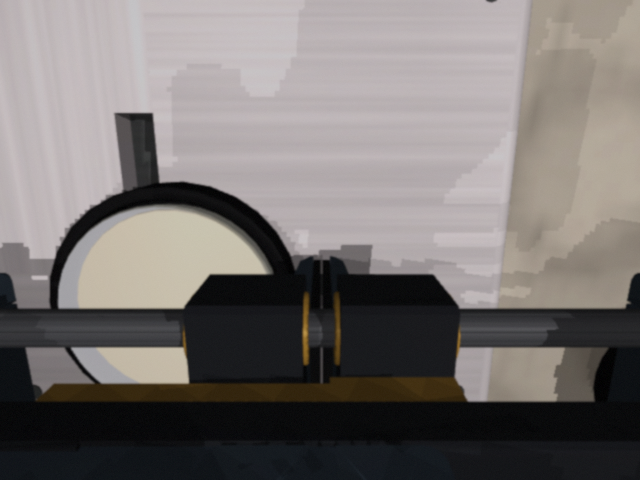

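View pics/scene2.png

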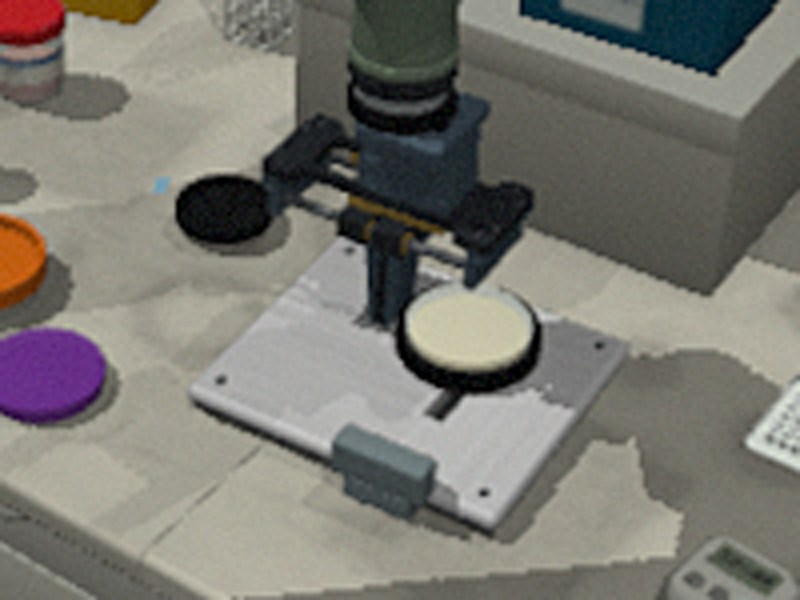

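View pics/top2.png

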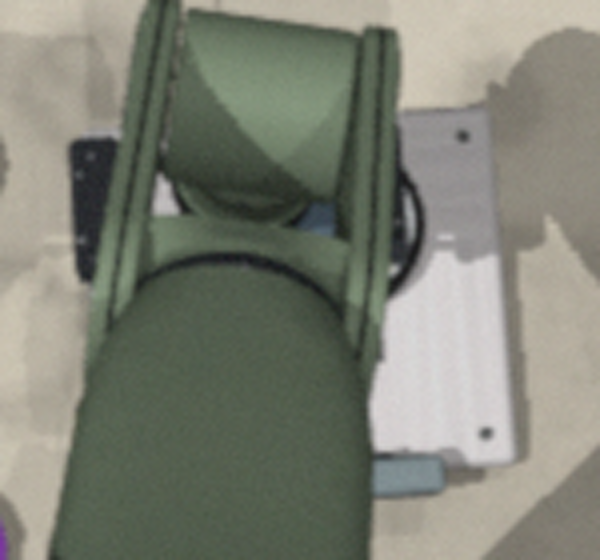

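The carrier is sliding cleanly along the first leg: the wrist view has the rim at x≈52–292 px touching the fingers, with the second leg just right of its centre line. By my estimate about 12 mm remain to the corner. I'll go on in small steps until the force rises at the wall.

```bash
python3 -m creep '[[1,0,-3,0,0,0,0],[1,0,-3,0,0,0,0],[1,0,-3,0,0,0,0]]'; python3 -m creep '[[1,0,-2,0,0,0,0],[1,0,0,0,0,0,0]]'; python3 -m creep '[[1,0,-1.5,0,0,0,0],[1,0,0,0,0,0,0]]'
```

```text
time_s: 5.55
ee_pos: [549.7, -66.0, 27.8]
ee_rot: [180.0, -0.0, -175.5]
force: [-0.8, 3.1, 0.7]
gripper_width: 0.5
time_s: 5.8
ee_pos: [549.9, -68.2, 27.9]
ee_rot: [-180.0, -0.0, -175.5]
force: [-0.6, 2.0, -0.0]
gripper_width: 0.8
time_s: 6.05
ee_pos: [550.0, -69.5, 27.9]
ee_rot: [-180.0, -0.0, -175.5]
force: [-1.0, 1.9, -0.1]
gripper_width: 0.7
```

```bash
python3 -m creep '[[1,0,-1.5,0,0,0,0],[1,0,0,0,0,0,0]]'; python3 -m creep '[[1,0,-1.5,0,0,0,0],[1,0,0,0,0,0,0]]'; python3 - <<'E'
from h import *
f=grab_frame("wrist"); im=f["frame"]; cv2.imwrite("pics/w3.png",im[:,:,::-1])
f=grab_frame("scene"); cv2.imwrite("pics/s3.png",cv2.resize(f["frame"][200:320,280:430,::-1],None,fx=4,fy=4,interpolation=cv2.INTER_CUBIC))
E
```

```text
time_s: 6.3
ee_pos: [550.2, -71.0, 27.9]
ee_rot: [-180.0, 0.0, -175.5]
force: [-0.8, 2.6, -0.4]
gripper_width: 0.3
time_s: 6.55
ee_pos: [550.3, -72.6, 27.9]
ee_rot: [-180.0, 0.0, -175.5]
force: [-1.2, 2.1, -0.7]
gripper_width: 0.6
```

View pics/w3.png

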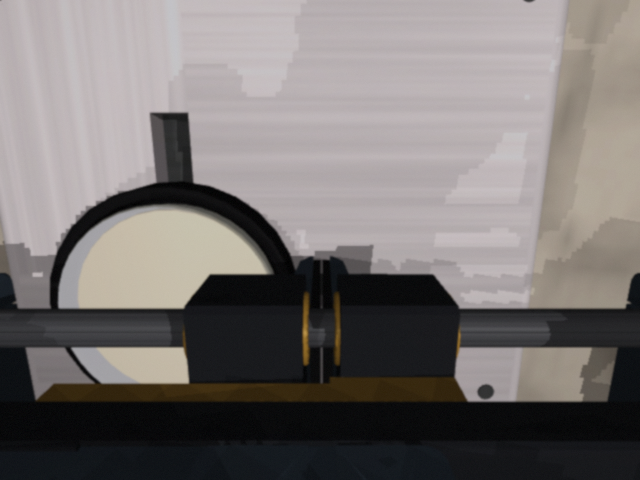

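View pics/s3.png

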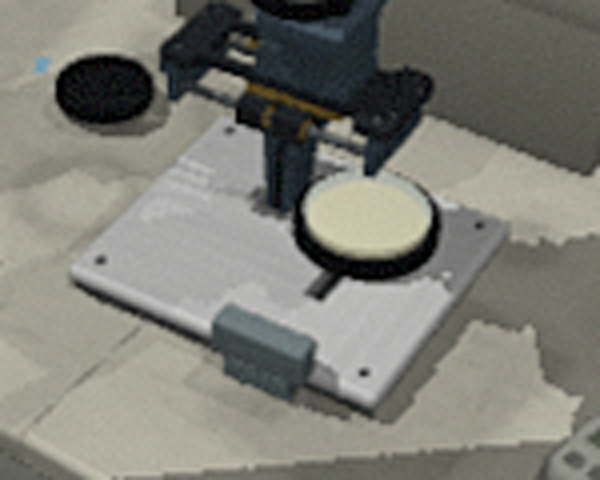

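```bash
python3 - <<'E'
from h import *
f=grab_frame("wrist")
t=np.array([516.8,-97.1]);th=np.radians(4.47);R=np.array([[np.cos(th),-np.sin(th)],[np.sin(th),np.cos(th)]])
D=lambda px,z:((ray(f,px,z)[:,:2]-t)@R).round(1).tolist()
print("slot edges",D([(151,114),(188,113),(157,180),(193,182)],22))
im=f["frame"].max(2); 
pts=[]
for r in range(190,300,8):
    row=im[r]<60; c=np.where(row[30:300])[0]
    if len(c): pts.append((30+c[0],r))
for c in range(80,285,8):
    col=im[150:300,c]<60; k=np.where(col)[0]
    if len(k): pts.append((c,150+k[0]))
P=np.array(D(pts,40))
A=np.c_[2*P,np.ones(len(P))]; s=np.linalg.lstsq(A,(P**2).sum(1),rcond=None)[0]
rr=np.hypot(P[:,0]-s[0],P[:,1]-s[1]);k=abs(rr-np.median(rr))<2.5;P=P[k]
A=np.c_[2*P,np.ones(len(P))]; s=np.linalg.lstsq(A,(P**2).sum(1),rcond=None)[0]
print(len(P),"carrier deck",s[:2],"r",np.sqrt(s[2]+s[:2]@s[:2]))
E
```

```text
slot edges [[-41.1, -48.0], [-41.5, -32.7], [-14.0, -48.1], [-13.2, -32.8]]
32 carrier deck [ 38.41334397 -36.27547903] r 53.383699363142526
```

Seen from the wrist, the slot centre is at y=-40.4 and the carrier is about 4 mm short of it, so the wall isn't reached yet.

```bash
python3 -m creep '[[1,0,-1.5,0,0,0,0],[1,0,0,0,0,0,0]]'; python3 -m creep '[[1,0,-1.5,0,0,0,0],[1,0,0,0,0,0,0]]';python3 -m creep '[[1,0,-1.5,0,0,0,0],[1,0,0,0,0,0,0]]'
```

```text
time_s: 6.95
ee_pos: [550.4, -74.0, 27.9]
ee_rot: [180.0, -0.0, -175.5]
force: [-0.3, 2.2, -0.4]
gripper_width: 0.6
time_s: 7.2
ee_pos: [550.5, -75.5, 27.9]
ee_rot: [-180.0, 0.0, -175.5]
force: [-0.8, 0.8, -0.3]
gripper_width: 0.3
time_s: 7.45
ee_pos: [550.4, -76.0, 27.9]
ee_rot: [179.9, -0.0, -175.6]
force: [-0.8, 5.7, 0.3]
gripper_width: 0.7
```

The force jumped to 5.7 N as the tool stalled: the pin is at the corner wall. I'll back off, rise above the dish, and check the clearance to the grey box before going to the +x side.

```bash
python3 -m creep '[[1,0,5,0,0,0,0],[1,0,10,0,0,0,0],[1,0,0,-25,0,0,0],[1,0,0,-25,0,0,0],[1,0,0,0,0,0,0]]'; python3 - <<'E'
from h import *
f=grab_frame("top"); print(ray(f,[(255,157),(340,157),(420,156)],0).round(), ray(f,[(340,137)],110).round())
t=np.array([516.8,-97.1]);th=np.radians(4.47);R=np.array([[np.cos(th),-np.sin(th)],[np.sin(th),np.cos(th)]])
print((R.T@(state()["ee_pos"][:2]-t)).round(1))
E
```

```text
time_s: 8.07
ee_pos: [551.1, -61.9, 79.8]
ee_rot: [-179.9, 0.3, -175.5]
force: [0.8, -0.7, -0.7]
gripper_width: 0.6
[[ 725.  166.    0.]
 [ 730.  -39.    0.]
 [ 737. -232.    0.]] [[743. -35. 110.]]
[35.8 32.6]
```

The box front is at x≈730, so there is room.

```bash
python3 -m creep '[[1,-40,-36,0,0,0,0],[1,-40,-36,0,0,0,0],[1,0,0,0,0,0,0]]'; python3 - <<'E'
from h import *
f=grab_frame("wrist"); cv2.imwrite("pics/w4.png",f["frame"][:,:,::-1])
f=grab_frame("scene"); cv2.imwrite("pics/s4.png",cv2.resize(f["frame"][180:320,270:430,::-1],None,fx=4,fy=4,interpolation=cv2.INTER_CUBIC))
t=np.array([516.8,-97.1]);th=np.radians(4.47);R=np.array([[np.cos(th),-np.sin(th)],[np.sin(th),np.cos(th)]])
print((R.T@(state()["ee_pos"][:2]-t)).round(1))
E
```

```text
time_s: 8.5
ee_pos: [636.8, -129.4, 76.0]
ee_rot: [-180.0, 0.0, -175.6]
force: [-1.1, 0.8, -0.5]
gripper_width: 0.4
[114.1 -39.1]
```

View pics/w4.png

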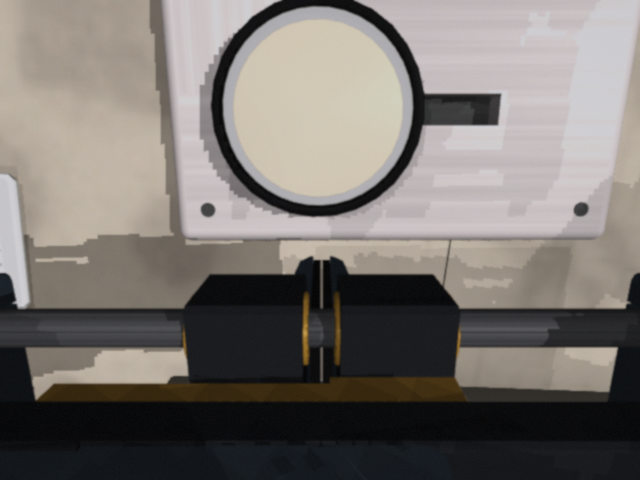

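View pics/s4.png

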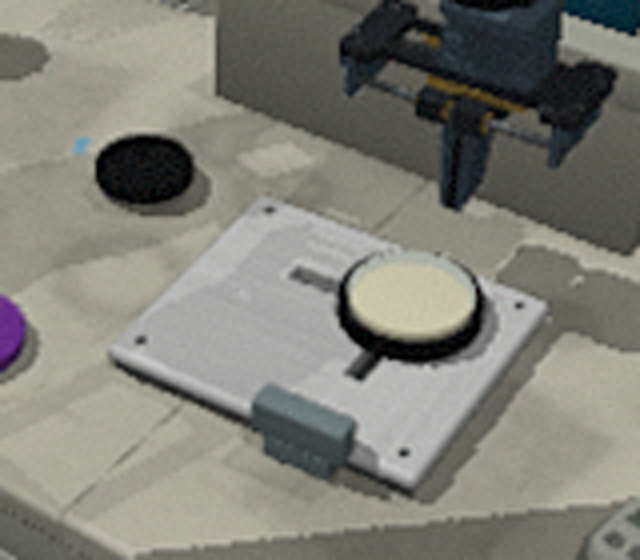

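The carrier stands at the corner, centred at (318,107) px, and the finger line at x≈322 is aligned with it. The first leg of the slot is now uncovered. I'll go down behind the rim and push along deck -x.

```bash
python3 -m creep '[[1,0,0,30,0,0,0],[1,0,0,18,0,0,0],[1,0,0,0,0,0,0]]'; python3 -m creep '[[1,5,0,0,0,0,0],[1,4,0,0,0,0,0],[1,3,0,0,0,0,0],[1,3,0,0,0,0,0]]';  python3 -m creep '[[1,4,0,0,0,0,0],[1,4,0,0,0,0,0],[1,4,0,0,0,0,0]]'
```

```text
time_s: 8.98
ee_pos: [632.8, -126.5, 28.2]
ee_rot: [179.9, -0.3, -175.5]
force: [0.0, 0.3, -0.9]
gripper_width: 0.1
time_s: 9.48
ee_pos: [621.1, -128.7, 30.9]
ee_rot: [-180.0, 0.2, -175.5]
force: [3.8, 1.1, 1.3]
gripper_width: 0.6
time_s: 9.85
ee_pos: [609.0, -129.6, 30.7]
ee_rot: [-180.0, 0.2, -175.5]
force: [5.0, 1.5, 2.5]
gripper_width: 0.5
```

```bash
python3 -m creep '[[1,5,0,1,0,0,0],[1,5,0,0,0,0,0],[1,5,0,0,0,0,0],[1,5,0,0,0,0,0]]';  python3 -m creep '[[1,5,0,0,0,0,0],[1,5,0,0,0,0,0],[1,5,0,0,0,0,0],[1,5,0,0,0,0,0],[1,2,0,0,0,0,0]]'; python3 - <<'E'
from h import *
f=grab_frame("wrist"); cv2.imwrite("pics/w5.png",f["frame"][:,:,::-1])
f=grab_frame("scene"); cv2.imwrite("pics/s5.png",cv2.resize(f["frame"][180:320,270:430,::-1],None,fx=4,fy=4,interpolation=cv2.INTER_CUBIC))
t=np.array([516.8,-97.1]);th=np.radians(4.47);R=np.array([[np.cos(th),-np.sin(th)],[np.sin(th),np.cos(th)]])
print((R.T@(state()["ee_pos"][:2]-t)).round(1))
E
```

```text
time_s: 10.35
ee_pos: [590.0, -131.4, 30.3]
ee_rot: [-179.9, 0.3, -175.5]
force: [6.4, 0.9, 4.8]
gripper_width: 0.4
time_s: 10.98
ee_pos: [567.9, -133.2, 30.2]
ee_rot: [-179.9, 0.3, -175.5]
force: [5.3, 1.3, 6.1]
gripper_width: 0.5
[ 47.9 -39.9]
```

View pics/w5.png

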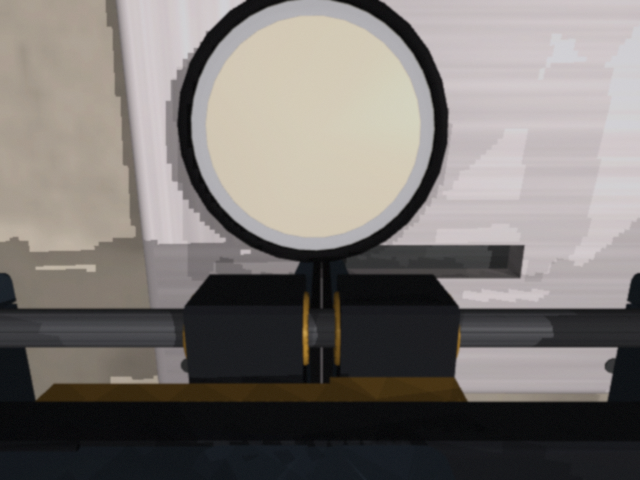

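View pics/s5.png

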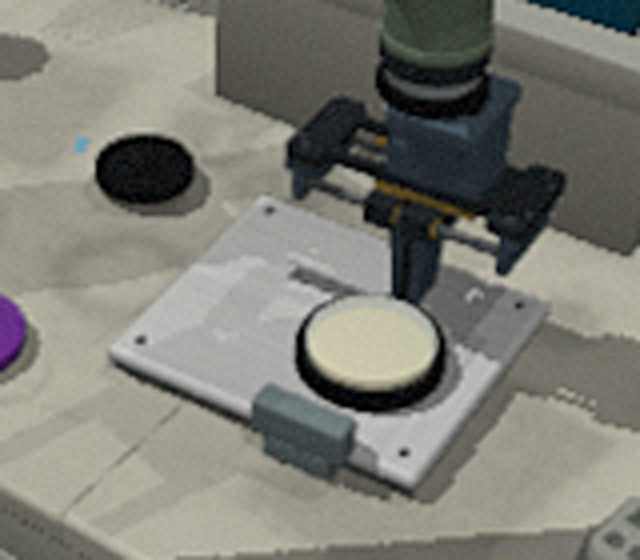

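The second leg is running well: in the wrist view the rim sits centred against the fingers, its lower edge at (318,260) px. About 17 mm remain, so I'll finish in small steps until it stalls at the end.

```bash
python3 -m creep '[[1,4,0,0,0,0,0],[1,4,0,0,0,0,0],[1,3,0,0,0,0,0],[1,0,0,0,0,0,0]]';  python3 -m creep '[[1,2,0,0,0,0,0],[1,0,0,0,0,0,0]]';  python3 -m creep '[[1,1.5,0,0,0,0,0],[1,0,0,0,0,0,0]]'; python3 -m creep '[[1,1.5,0,0,0,0,0],[1,0,0,0,0,0,0]]'
```

```text
time_s: 11.58
ee_pos: [556.6, -134.0, 30.1]
ee_rot: [-179.9, 0.2, -175.5]
force: [4.6, 1.2, 4.6]
gripper_width: 0.6
time_s: 11.82
ee_pos: [554.8, -134.2, 30.1]
ee_rot: [-179.9, 0.2, -175.5]
force: [5.8, 1.2, 5.2]
gripper_width: 0.6
time_s: 12.08
ee_pos: [553.4, -134.3, 30.1]
ee_rot: [-179.9, 0.3, -175.5]
force: [5.5, 0.6, 4.2]
gripper_width: 0.4
time_s: 12.32
ee_pos: [552.5, -134.4, 30.2]
ee_rot: [-179.9, 0.3, -175.5]
force: [6.8, 2.0, 4.8]
gripper_width: 0.5
```

```bash
python3 -m creep '[[1,1.5,0,0,0,0,0],[1,0,0,0,0,0,0]]';  python3 -m creep '[[1,1.5,0,0,0,0,0],[1,0,0,0,0,0,0]]'
```

```text
time_s: 12.58
ee_pos: [552.3, -134.5, 30.3]
ee_rot: [-179.9, 0.5, -175.6]
force: [8.7, 1.5, 2.3]
gripper_width: 0.4
time_s: 12.82
ee_pos: [552.2, -134.6, 30.4]
ee_rot: [-179.9, 0.7, -175.6]
force: [11.4, 3.3, 0.9]
gripper_width: 0.6
```

The tool has stalled at x=552.2 with the force rising to 11 N, so the pin is against the end. I'll back off, rise, move aside, and check.

```bash
python3 -m creep '[[1,-4,0,0,0,0,0],[1,-8,0,0,0,0,0],[1,-12,0,0,0,0,0],[1,0,0,0,0,0,0]]'; python3 -m creep '[[1,0,0,-40,0,0,0],[1,0,0,-50,0,0,0],[1,0,0,-50,0,0,0],[1,0,0,-40,0,0,0]]'; python3 -m creep '[[1,0,55,0,0,0,0],[1,0,55,0,0,0,0],[1,0,55,0,0,0,0],[1,0,55,0,0,0,0],[1,0,40,0,0,0,0]]'; python3 - <<'E'
from h import *
f=grab_frame("scene"); cv2.imwrite("pics/s6.png",cv2.resize(f["frame"][180:320,270:430,::-1],None,fx=4,fy=4,interpolation=cv2.INTER_CUBIC))
f=grab_frame("top"); cv2.imwrite("pics/t6.png",cv2.resize(f["frame"][170:310,290:440,::-1],None,fx=4,fy=4,interpolation=cv2.INTER_CUBIC)); cv2.imwrite("pics/t6f.png",f["frame"][:,:,::-1])
E
```

```text
time_s: 13.32
ee_pos: [571.2, -132.4, 28.3]
ee_rot: [180.0, -0.1, -175.5]
force: [-0.6, 0.5, -0.5]
gripper_width: 0.6
time_s: 13.82
ee_pos: [570.5, -132.5, 210.7]
ee_rot: [-180.0, -0.0, -175.5]
force: [-0.0, 0.3, -0.7]
gripper_width: 0.6
time_s: 14.45
ee_pos: [549.5, 128.6, 208.5]
ee_rot: [-180.0, -0.1, -175.4]
force: [0.5, 0.1, 0.2]
gripper_width: 0.4
```

View pics/t6.png

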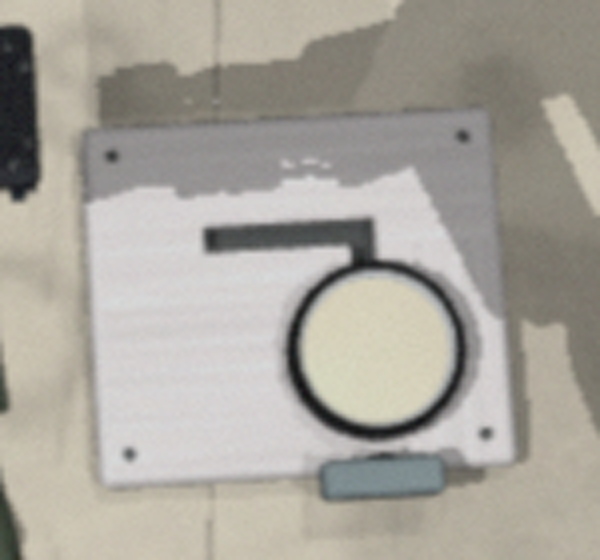

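View pics/s6.png

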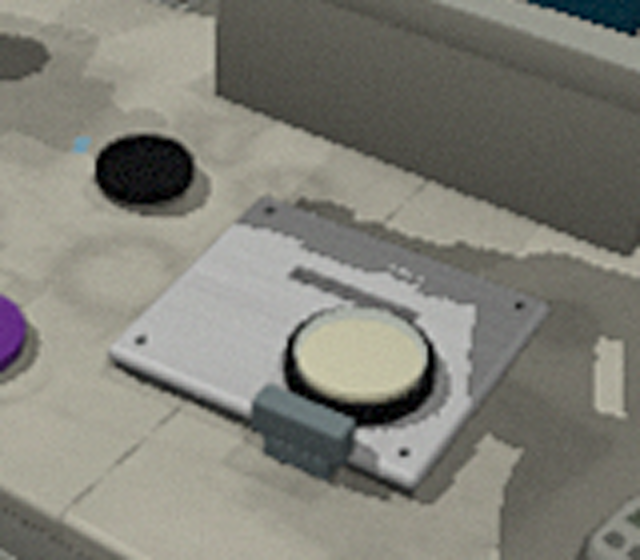

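View pics/t6f.png

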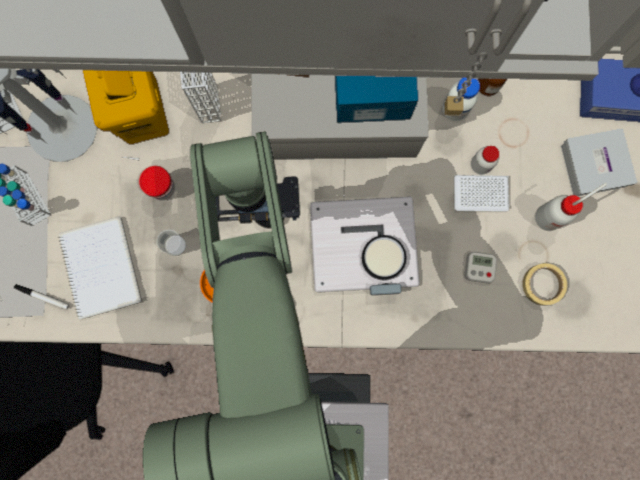

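The zoomed top view shows the carrier centred near (377,350), in front of the reader head, with the dish in its recess. The cup (156,182), beaker (173,243), timer (482,267) and plate (482,193) are where they were. Next I measure the end position.

```bash
python3 - <<'E'
from h import *
t=np.array([516.8,-97.1]);th=np.radians(4.47);R=np.array([[np.cos(th),-np.sin(th)],[np.sin(th),np.cos(th)]])
f=grab_frame("top"); im=f["frame"].astype(int)
roi=np.zeros(im.shape[:2],bool); roi[234:282,360:409]=1
dm=((im[:,:,0]-im[:,:,2]>18)&(im.max(2)>140)&roi).astype(np.uint8)
n,l,s,c=cv2.connectedComponentsWithStats(dm);k=1+np.argmax(s[1:,4])
print("dish",s[k],((ray(f,c[k],41)[:,:2]-t)@R).round(1))
m=((im.max(2)<70)&roi).astype(np.uint8);n,l,s,c=cv2.connectedComponentsWithStats(m);k=1+np.argmax(s[1:,4])
cn=max(cv2.findContours((l==k).astype(np.uint8),cv2.RETR_EXTERNAL,cv2.CHAIN_APPROX_NONE)[0],key=len)
e=cv2.fitEllipse(cn);print(e,"carrier",((ray(f,e[0],36)[:,:2]-t)@R).round(1))
E
```

```text
dish [366 240  36  35 982] [[-37.2 -41.8]]
((383.5638122558594, 256.89404296875), (43.22590255737305, 43.45240783691406), 174.84371948242188) carrier [[-36.3 -42.3]]
```

The carrier is at deck (-36.3, -42.3) and the dish at (-37.2, -41.8), against a target of (-37, -40). That is within the 5 mm tolerance, and the travel of 70+ mm matches the stall. Handing in.

```bash
python3 -c "
from workcell import *
print(state()['time_s'],state()['force']); print(job_done())"
```

```text
14.6 [-0.85151144  0.21743347 -0.03436539]
the job is handed in; nothing more can be done
None
```

I pushed the carrier along the first leg to the corner, then along the second leg to the end of the slot, and handed the job in at 14.6 s. I used only the closed fingers against the outer rim. At both the corner and the end the tool stalled as the contact force rose, to about 6 N and 11 N.

**Last checks:**
- **Position:** the final top view put the carrier at deck (-36, -42) mm and the dish at (-37, -42) mm. The target is (-37, -40), so the carrier is about 2.5 mm off, within the 5 mm allowed.
- **Surroundings:** the cup, beaker, timer and plate look unmoved in the top view, and the robot is clear of everything.

**What disagreed:**
- **Across the slot:** the carrier read 2.3 mm off its centre line. The slot's play is 2 mm and the camera calibration is good to about 2 mm, so this is within the measuring error.
- **First leg:** my first estimate put the carrier past the corner because I had taken the fingers as thicker than they are. The wrist camera showed it still about 4 mm short, so I pushed on until it stalled.
- **Not measured:** I judged the carrier's height and tilt only by eye from the pictures.

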